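# Change the spice shakers over to the serving rack in reverse order

## Task

Move the four spice shakers from the white prep rack into the wells of the wooden serving rack, one to a well, in reverse order: the shaker that starts beside the prep rack's black end grip goes into the well farthest from the serving rack's black end grip, the next one beside it, and so on, so that the one that starts farthest from the grip ends up beside it. Keep the shakers upright, set them down gently rather than dropping them, and leave all four standing flat in their wells.

Things in the scene. Friction and masses are not known exactly. Their poses are not given: they have to be found in the camera images.
- prep_rack: Prep rack, white plastic: fixed tray 76 (x) x 292 (y) x 22 mm high; walls 4 mm, floor top at 4 mm. Four wells 68 x 68 mm in a row, centres at x 0, y +108, +36, -36, -108 mm. Black end grip (20 mm long) beyond the +y end, always to the robot's left. Origin: mid-row at table level, z up, yaw within 10 degrees. One shaker in each well at the start. Nearer or farther than the other rack.
- serving_rack: Serving rack, brown wood, pale floor with rows of black drain holes (look only): fixed tray 76 (x) x 292 (y) x 22 mm high; walls 4 mm, floor top at 4 mm. Four wells 68 x 68 mm in a row, centres at x 0, y +108, +36, -36, -108 mm. Black end grip (20 mm long) beyond the +y end, always to the robot's left. Origin: mid-row at table level, z up, yaw within 10 degrees. Empty at the start.
- shaker_red: Spice shaker with a red plastic lid and bare steel sides; upright cylinder, 44 mm diameter, 100 mm high (the lid is the top 22 mm, upper edge bevelled 5 mm), 0.14 to 0.28 kg. Origin: centre of its underside, z up along its axis. It stands within about 6 mm (in x and in y) of the centre of its prep-rack well.
- shaker_yellow: Spice shaker with a yellow plastic lid and bare steel sides; upright cylinder, 44 mm diameter, 100 mm high (the lid is the top 22 mm, upper edge bevelled 5 mm), 0.14 to 0.28 kg. Origin: centre of its underside, z up along its axis. It stands within about 6 mm (in x and in y) of the centre of its prep-rack well.
- shaker_green: Spice shaker with a green plastic lid and bare steel sides; upright cylinder, 44 mm diameter, 100 mm high (the lid is the top 22 mm, upper edge bevelled 5 mm), 0.14 to 0.28 kg. Origin: centre of its underside, z up along its axis. It stands within about 6 mm (in x and in y) of the centre of its prep-rack well.
- shaker_blue: Spice shaker with a blue plastic lid and bare steel sides; upright cylinder, 44 mm diameter, 100 mm high (the lid is the top 22 mm, upper edge bevelled 5 mm), 0.14 to 0.28 kg. Origin: centre of its underside, z up along its axis. It stands within about 6 mm (in x and in y) of the centre of its prep-rack well.
- clip_red: Red label clip, fixed to the prep rack's robot-side (-x) wall beside the well in which the red-lidded shaker starts; it stays there after the shaker has gone. Block 14 x 34 x 24 mm, standing on the table. Its origin is not in the block but at the centre of that well, at table level; the block's centre is 46 mm from it in -x; axes parallel to the prep rack's.
- clip_yellow: Yellow label clip, fixed to the prep rack's robot-side (-x) wall beside the well in which the yellow-lidded shaker starts; it stays there after the shaker has gone. Block 14 x 34 x 24 mm, standing on the table. Its origin is not in the block but at the centre of that well, at table level; the block's centre is 46 mm from it in -x; axes parallel to the prep rack's.
- clip_green: Green label clip, fixed to the prep rack's robot-side (-x) wall beside the well in which the green-lidded shaker starts; it stays there after the shaker has gone. Block 14 x 34 x 24 mm, standing on the table. Its origin is not in the block but at the centre of that well, at table level; the block's centre is 46 mm from it in -x; axes parallel to the prep rack's.
- clip_blue: Blue label clip, fixed to the prep rack's robot-side (-x) wall beside the well in which the blue-lidded shaker starts; it stays there after the shaker has gone. Block 14 x 34 x 24 mm, standing on the table. Its origin is not in the block but at the centre of that well, at table level; the block's centre is 46 mm from it in -x; axes parallel to the prep rack's.

How it is judged:
By the outcome, as a careful person would: the job done as asked, in the order asked, and still so for the second after the job is handed in, with the robot touching nothing.
It also fails if it takes over 90 s, if anything falls off the work surface, if the arm or the gripper's body presses on something with over 40 N, if the wrist force passes 120 N, or if a joint passes its speed limit or range.

## Robot

A 6-joint arm with a two-finger parallel gripper is mounted at the origin on the work surface. World frame = base frame: x ahead of the robot, y to its left, z up, the work surface at z = 0. Lengths are in m, angles in rad, forces in N, time in s.
With the tool pointing down it reaches from about 0.35 to 1 m from the base axis. Payload 7.1 kg.
Tool frame: the origin (TCP) lies on the centre line of the jaws, within the pads' length; the fingertips stand 11 mm ahead of it and the grasp point (between the pads) lies 8 mm behind it (manip.finger_overhang is the distance from the TCP to the fingertips, in m); z points along the fingers, y is the direction in which the jaws open and shut (so a half turn about z gives the same grasp; the last joint's range is limited). The gripper opens to 85 mm and grips with 20 to 120 N. Pads are 22 mm wide; open, the fingers measure 114 mm over their backs; the gripper's body (76 mm by 85 mm) begins 54 mm behind the grasp point. The pads swing forward as they close: fully open they stand 13 mm farther back than shut.
Start: joints at [1.316, 0.423, 1.63, -0, 1.089, -0.019], TCP at [0.146, 0.608, 0.242] pointing down, gripper open.
Joint ranges: [-3, 3], [-0.9, 2.11], [0.09, 2.58], [-1.31, 4.45], [0.11, 2.69], [-2.54, 2.54]. Speed limits (rad/s): [2.39, 2.39, 3.01, 3.14, 3.14, 3.14].

## Interface

Orientations are given as a rotation vector (axis times angle).
In Python, from rig import manip gives the robot as it stands.
- The arm moves only by the tool servo_tool, never from a script. Its argument "deltas" is a list that holds one entry, the list of rows, each a list of 5 numbers: the opening, from 0 (shut) to 1 (fully open), then the shift along the tool's x, y, z in units of 0.75 m (1.0 is 0.75 m), then the turn about the tool's z in units of 180 degrees (1.0 is 180 degrees). A call has 1 to 20 rows; each row is the pose to reach, as a shift and turn from the pose commanded when the call began, along the tool's axes at that moment, turning the shorter way round; what a row does not reach only later rows make up. A row lasts 1/12 s, in which the tool goes at most 41.7 mm and 7.16 degrees, less where a joint would pass 70% of its speed; a pose out of reach is approached as far as the arm can. A call with a number of a shift or a turn outside -1 to 1 is refused whole. A call with a gripper value outside its range is refused whole. The fingers move at their own pace and stop on an object; the grip force is fixed at half the most. Time passes only in rows, so rows that repeat a pose let the fingers close. It gives the time, the measured TCP pose, the force and the opening at its end, in the units of the state.
- manip.get_state(): the state, without advancing time (a new reading comes with each control period).
- manip.snapshot(name): name is "scene" or "top"; returns the picture (384x512x3 uint8, red, green, blue); there is no depth.
- manip.camera_info(name): a dict with "intrinsics" (3x3 intrinsics, pixels), "k1" (the pictures are not rectified: a ray, as slopes to the right and down, at radius r is drawn at 1 + k1 r^2 times it, then the intrinsics apply), "extrinsics" (4x4, takes a point from world to camera coordinates). Camera axes: x right, y down, z forward; pixel columns grow to the right and rows downward; lengths in m; the calibration is good to about 2 mm. A picture is of the moment at which its call begins. camera_info takes no time and is no camera call.
- manip.close_job(): hands the job in, once; it reports no verdict.
Trained networks look in the newest picture that a camera, given by its name, has taken for a name from the list of things; names that differ only in an ending like _2 or _b are one class to them, and where a whole thing is asked for, a point or a joint stands for the part that bears it (a point fixed in the world has none). Each returns a list of dicts, best first, with "score" (0 to 1); they miss things now and then, are a little off and sometimes report something else, mostly with a low value. They report only what shows in the picture. A call takes as long as a camera call.
- manip.outline_of(camera, thing): "region" (384x512 bool, what is visible of it) and "box" ([left, top, width, height] in pixels, round what is visible of it).
The state is a dict: "clock": time; "qpos": joint angles; "dq": joint speeds; "joint_torque": joint torques, N m; "ee_pos": TCP position; "eef_rot": TCP orientation; "wrist_force": force on the tool from outside, world axes, zero at the start; "wrist_torque": the same for the moment, N m; "finger_gap": finger opening in m.
Only numpy, scipy, OpenCV 4.12 (cv2) and the standard library are available. Lean on these libraries where they do the work, as an engineer would, in place of code of your own. Each camera call takes 0.05 s, during which the arm holds its last target.

## Working session

There is one attempt and no reset: what is moved stays moved. The work goes in short steps, Python scripts to look and compute and a tool call to move; the robot and the scene stay as the last step left them, time stands still between calls to the robot, and variables do not carry over. Pictures are saved under pics/ and viewed, and the job is handed in when it is done.

Besides the shell and the picture viewer there is one more tool, called after ">>>" as name(argument=value, ...) on one line, values as JSON. servo_tool: Moves the arm, as the interface text tells. Its arguments: {"type":"object","properties":{"deltas":{"type":"array"}},"required":["deltas"]}

```bash
mkdir -p pics; ls; python3 - <<'E'
from rig import manip
import cv2,numpy as np
for n in("scene","top"):
    im=manip.snapshot(n); cv2.imwrite(f"pics/{n}0.png",im[:,:,::-1])
    c=manip.camera_info(n); print(n,c)
print(manip.get_state())
E
```

```text
pics
scene {'intrinsics': array([[385.00937992,   0.        , 257.73978973],
       [  0.        , 385.00937992, 192.58479365],
       [  0.        ,   0.        ,   1.        ]]), 'k1': -0.09054638489630104, 'extrinsics': array([[ 0.27921159,  0.96018547,  0.00920592, -0.1278957 ],
       [ 0.83802457, -0.23898567, -0.49051062, -0.4315166 ],
       [-0.46878109,  0.14467103, -0.87138659,  0.93311062],
       [ 0.        ,  0.        ,  0.        ,  1.        ]])}
top {'intrinsics': array([[450.05420666,   0.        , 263.15778982],
       [  0.        , 450.05420666, 197.77128609],
       [  0.        ,   0.        ,   1.        ]]), 'k1': -0.01690399745842874, 'extrinsics': array([[-1.73307522e-02, -9.99786940e-01,  1.12124691e-02,
        -5.70276158e-04],
       [-9.80568574e-01,  1.48037924e-02, -1.95617280e-01,
         5.34997154e-01],
       [ 1.95409614e-01, -1.43847895e-02, -9.80616215e-01,
         5.69133127e-01],
       [ 0.00000000e+00,  0.00000000e+00,  0.00000000e+00,
         1.00000000e+00]])}
{'clock': 0.1, 'qpos': array([ 1.31601759e+00,  4.23776796e-01,  1.63062798e+00, -2.80399014e-05,
        1.08861974e+00, -1.89801793e-02]), 'dq': array([-6.14106948e-04, -9.45457256e-04, -1.59804197e-03,  9.42134386e-05,
       -2.20104700e-03, -4.22108375e-04]), 'joint_torque': array([ 9.89680011e-04, -5.58425403e+01, -2.82444030e+01,  1.59695051e-04,
        3.02565924e-03, -2.81377328e-05]), 'ee_pos': array([0.1458575 , 0.60723365, 0.24161003]), 'eef_rot': array([-3.69493527e-01, -3.11961551e+00,  2.23333877e-03]), 'wrist_force': array([ 0.38961441,  0.11971374, -0.11130605]), 'wrist_torque': array([-0.02430356, -0.02777608, -0.07230915]), 'finger_gap': 0.08521766347601775}
```

View pics/scene0.png

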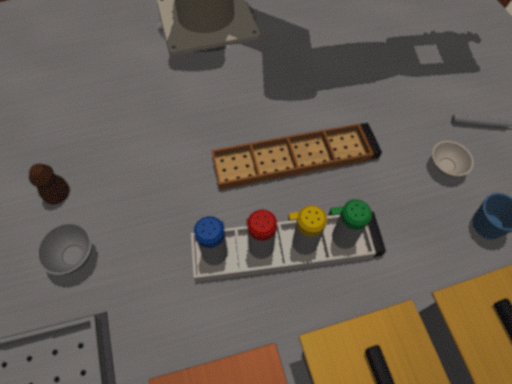

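View pics/top0.png

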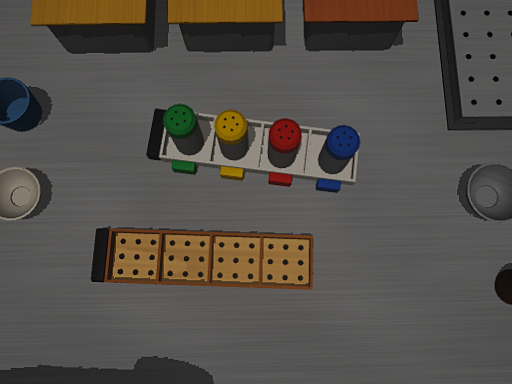

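```bash
cat > h.py <<'E'
import numpy as np,cv2
from scipy.optimize import minimize
from rig import manip
from scipy.spatial.transform import Rotation as R
def proj(cam,P):
    c=manip.camera_info(cam);E=c["extrinsics"];K=c["intrinsics"]
    p=np.asarray(P)@E[:3,:3].T+E[:3,3]; s=p[:,:2]/p[:,2:]
    s=s*(1+c["k1"]*(s**2).sum(1,keepdims=True))
    return s@K[:2,:2].T+K[:2,2]
def box(x0,x1,y0,y1,z0,z1):
    return np.array([[x,y,z] for x in(x0,x1) for y in(y0,y1) for z in(z0,z1)])
def place(P,q):
    c,s=np.cos(q[2]),np.sin(q[2]); 
    return np.c_[P[:,0]*c-P[:,1]*s+q[0],P[:,0]*s+P[:,1]*c+q[1],P[:,2]]
S=8
def hullmask(uv):
    m=np.zeros((384*2,512*2),np.uint8)
    h=cv2.convexHull(uv.astype(np.float32))
    cv2.fillConvexPoly(m,np.round((h*2+0.5)*2**S).astype(np.int32),255,cv2.LINE_AA,S)
    return cv2.resize(m,(512,384),interpolation=cv2.INTER_AREA)/255.
def hullreg(r):
    m=np.zeros(r.shape,np.uint8);pts=np.argwhere(r)[:,::-1]
    cv2.fillConvexPoly(m,cv2.convexHull(pts.astype(np.int32)),1);return m>0
def iou(a,b): return np.minimum(a,b).sum()/np.maximum(a,b).sum()
def fit(model,regs,q0,step):
    f=lambda q:-np.mean([iou(hullmask(proj(c,model(q))),r) for c,r in regs.items()])
    sx=np.vstack([q0]+[np.array(q0)+np.eye(len(q0))[i]*step[i] for i in range(len(q0))])
    r=minimize(f,q0,method="Nelder-Mead",options=dict(initial_simplex=sx,xatol=1e-4,fatol=1e-5,maxiter=150))
    return r.x,-r.fun
t=np.linspace(0,2*np.pi,32,endpoint=False)
def cyl(z0=0.004):
    L=[]
    for r,z in((.022,0),(.022,.095),(.017,.1)):
        L.append(np.c_[r*np.cos(t),r*np.sin(t),0*t+z+z0])
    return np.vstack(L)
def outl(cam,n):
    o=manip.outline_of(cam,n)
    return o
E
python3 - <<'E'
from h import *
import pickle
D={}
for c in("top","scene"):
    manip.snapshot(c)
    for n in["prep_rack","serving_rack"]+["shaker_"+k for k in("red","yellow","green","blue")]+["clip_"+k for k in("red","yellow","green","blue")]:
        o=outl(c,n); print(c,n,[(round(a["score"],2),a["box"],int(a["region"].sum())) for a in o])
        D[c,n]=o
pickle.dump(D,open("D.pkl","wb"))
E
```

```text
top prep_rack [(0.62, [146.0, 105.7, 211.6, 79.6], 5678)]
top serving_rack [(0.66, [266.6, 173.4, 27.3, 16.7], 266)]
top shaker_red [(0.62, [268.0, 119.4, 32.4, 49.1], 1361)]
top shaker_yellow [(0.96, [217.2, 108.2, 31.6, 50.0], 1417)]
top shaker_green [(0.93, [162.5, 102.9, 45.6, 51.8], 1475)]
top shaker_blue [(0.95, [314.6, 123.3, 44.4, 51.5], 1455)]
top clip_red [(0.64, [88.8, 224.3, 226.0, 67.2], 11901), (0.5, [266.3, 172.5, 28.0, 15.9], 269), (0.28, [220.8, 166.8, 24.1, 12.5], 268)]
top clip_yellow [(0.53, [219.6, 165.0, 25.5, 13.4], 276)]
top clip_green [(0.64, [170.8, 157.4, 28.1, 14.4], 323)]
top clip_blue [(0.6, [315.9, 177.5, 26.5, 18.2], 287)]
scene prep_rack [(0.7, [193.1, 216.7, 190.4, 65.7], 5022)]
scene serving_rack [(0.56, [210.6, 125.7, 171.7, 64.8], 6643)]
scene shaker_red [(0.84, [246.2, 208.8, 33.2, 51.2], 1263)]
scene shaker_yellow [(0.67, [294.8, 208.8, 33.2, 44.2], 1350), (0.66, [287.6, 211.7, 10.7, 9.4], 69)]
scene shaker_green [(0.78, [334.3, 198.4, 39.8, 51.7], 1304)]
scene shaker_blue [(0.6, [195.5, 213.1, 32.3, 50.5], 1356), (0.51, [191.7, 213.2, 192.2, 67.7], 5238)]
scene clip_red []
scene clip_yellow [(0.48, [288.2, 210.8, 6.9, 10.4], 73)]
scene clip_green [(0.56, [328.8, 207.2, 13.2, 8.3], 89), (0.15, [191.4, 214.7, 193.5, 64.8], 5167)]
scene clip_blue []
```

```bash
python3 - <<'E'
from h import *
import pickle
D=pickle.load(open("D.pkl","rb"))
B=box(-.038,.038,-.146,.146+.020,0,.022)
G=lambda n:{"top":hullreg(D["top",n][0]["region"]),"scene":hullreg(D["scene",n][0]["region"])}
g=G("clip_red");sr={"top":g["top"]} if 0 else {"top":hullreg(D["top","clip_red"][0]["region"]),"scene":hullreg(D["scene","serving_rack"][0]["region"])}
out={}
def rep(name,model,regs,q0,st):
    res=[fit(model,r,q0,st) for r in (regs,{"top":regs["top"]},{"scene":regs["scene"]})]
    for x,s in res: print(name,np.round(x,4),round(s,3))
    return res[0][0]
out["serving"]=rep("serving",lambda q:place(B,q),sr,[.45,.1,0],[.03,.03,.05])
for i,k in enumerate(("green","yellow","red","blue")):
    out[k]=rep(k,lambda q:cyl()+np.r_[q,0],G("shaker_"+k),[.6,.14-.07*i],[.02,.02])
# prep: union with clips, top
u=D["top","prep_rack"][0]["region"].copy()
x,s=fit(lambda q:place(B,q),{"top":hullreg(u)},[.6,.02,-.1],[.03,.03,.05]);print("prep top",np.round(x,4),s)
u=D["scene","prep_rack"][0]["region"].copy()
x2,s=fit(lambda q:place(B,q),{"scene":hullreg(u)},[.6,.02,-.1],[.03,.03,.05]);print("prep scene",np.round(x2,4),s)
out["prep"]=(x+x2)/2
for c in("top","scene"):
    im=manip.snapshot(c)[:,:,::-1].copy(); im=cv2.resize(im,(800,600));
    for k,q in out.items():
        if k in("serving","prep"):
            for y in(.108,.036,-.036,-.108):
                P=place(np.array([[-.034,y-.034,.022],[-.034,y+.034,.022],[.034,y+.034,.022],[.034,y-.034,.022]]),q)
                cv2.polylines(im,[np.int32(np.round(proj(c,P)*1.5625))],True,(255,0,255),1)
            P=place(B[[1,3,7,5]],q); cv2.polylines(im,[np.int32(np.round(proj(c,P)*1.5625))],True,(255,255,0),1)
        else: cv2.polylines(im,[cv2.convexHull(np.int32(np.round(proj(c,cyl()+np.r_[q,0])*1.5625)))],True,(255,255,255),1)
    cv2.imwrite(f"pics/fit_{c}.png",im)
pickle.dump(out,open("out.pkl","wb"))
q=out["prep"];c,s=np.cos(q[2]),np.sin(q[2])
for k in("green","yellow","red","blue"):
    d=out[k]-q[:2];print(k,"in prep frame",np.round([c*d[0]+s*d[1],-s*d[0]+c*d[1]],4))
E
```

```text
Traceback (most recent call last):
IndexError: list index out of range
```

```bash
cat > f.py <<'E'
from h import *
import pickle
D=pickle.load(open("D.pkl","rb"))
B=box(-.038,.038,-.146,.146+.020,0,.022)
G=lambda n:{"top":hullreg(D["top",n][0]["region"]),"scene":hullreg(D["scene",n][0]["region"])}
sr={"top":hullreg(D["top","clip_red"][0]["region"]),"scene":hullreg(D["scene","serving_rack"][0]["region"])}
out={}
def rep(name,model,regs,q0,st):
    res=[fit(model,r,q0,st) for r in (regs,{"top":regs["top"]},{"scene":regs["scene"]})]
    for x,s in res: print(name,np.round(x,4),round(s,3))
    return res[0][0]
out["serving"]=rep("serving",lambda q:place(B,q),sr,[.45,.1,0],[.03,.03,.05])
for i,k in enumerate(("green","yellow","red","blue")):
    out[k]=rep(k,lambda q:cyl()+np.r_[q,0],G("shaker_"+k),[.6,.14-.07*i],[.02,.02])
# prep: union with clips, top
u=D["top","prep_rack"][0]["region"].copy()
x,s=fit(lambda q:place(B,q),{"top":hullreg(u)},[.6,.02,-.1],[.03,.03,.05]);print("prep top",np.round(x,4),s)
u=D["scene","prep_rack"][0]["region"].copy()
x2,s=fit(lambda q:place(B,q),{"scene":hullreg(u)},[.6,.02,-.1],[.03,.03,.05]);print("prep scene",np.round(x2,4),s)
out["prep"]=(x+x2)/2
for c in("top","scene"):
    im=manip.snapshot(c)[:,:,::-1].copy(); im=cv2.resize(im,(800,600));
    for k,q in out.items():
        if k in("serving","prep"):
            for y in(.108,.036,-.036,-.108):
                P=place(np.array([[-.034,y-.034,.022],[-.034,y+.034,.022],[.034,y+.034,.022],[.034,y-.034,.022]]),q)
                cv2.polylines(im,[np.int32(np.round(proj(c,P)*1.5625))],True,(255,0,255),1)
            P=place(B[[1,3,7,5]],q); cv2.polylines(im,[np.int32(np.round(proj(c,P)*1.5625))],True,(255,255,0),1)
        else: cv2.polylines(im,[cv2.convexHull(np.int32(np.round(proj(c,cyl()+np.r_[q,0])*1.5625)))],True,(255,255,255),1)
    cv2.imwrite(f"pics/fit_{c}.png",im)
pickle.dump(out,open("out.pkl","wb"))
q=out["prep"];c,s=np.cos(q[2]),np.sin(q[2])
for k in("green","yellow","red","blue"):
    d=out[k]-q[:2];print(k,"in prep frame",np.round([c*d[0]+s*d[1],-s*d[0]+c*d[1]],4))
E
python3 f.py
```

```text
serving [ 0.4552  0.0666 -0.0509] 0.972
serving [ 0.4551  0.0672 -0.05  ] 0.981
serving [ 0.4557  0.0658 -0.0539] 0.968
green [0.6344 0.1005] 0.956
green [0.6346 0.1007] 0.968
green [0.6347 0.0997] 0.949
yellow [0.6253 0.033 ] 0.958
yellow [0.6253 0.0333] 0.968
yellow [0.6258 0.0321] 0.957
red [ 0.6119 -0.0395] 0.957
red [ 0.6119 -0.0391] 0.955
red [ 0.6122 -0.0399] 0.965
blue [ 0.6017 -0.1157] 0.952
blue [ 0.6018 -0.1155] 0.965
blue [ 0.6015 -0.1165] 0.947
prep top [ 0.6219 -0.006  -0.1474] 0.9523113209823018
prep scene [ 0.6235 -0.0072 -0.1439] 0.9562887998903492
green in prep frame [-0.004   0.1076]
yellow in prep frame [-0.0032  0.0395]
red in prep frame [-0.0059 -0.0341]
blue in prep frame [-0.0049 -0.111 ]
```

View pics/fit_top.png

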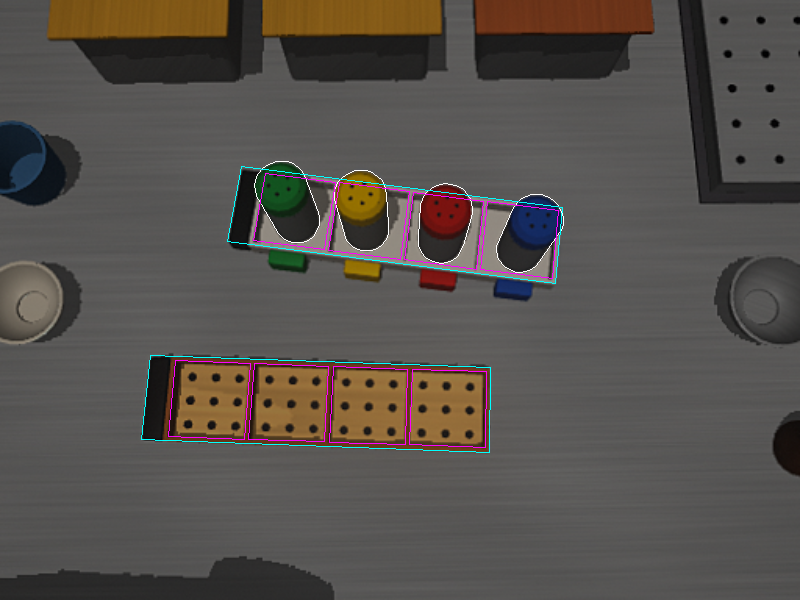

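View pics/fit_scene.png

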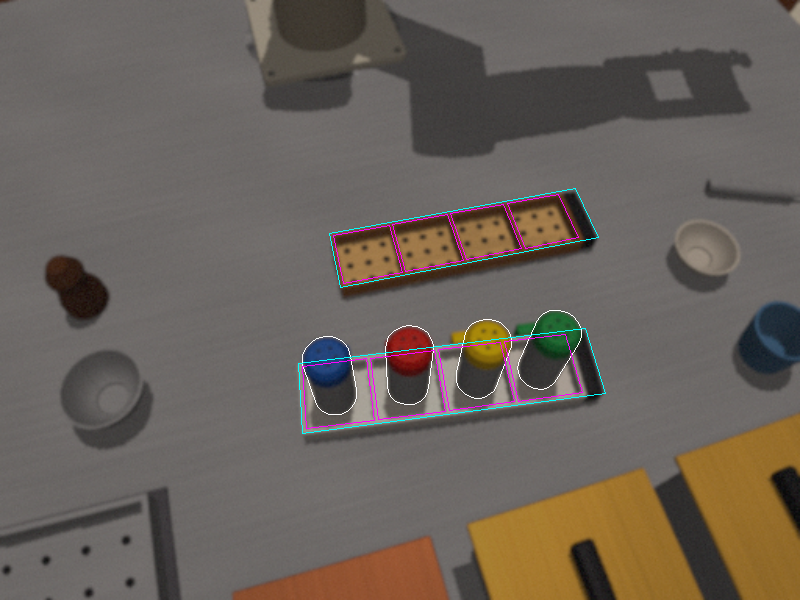

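```bash
python3 - <<'E'
from h import *
import pickle
out=pickle.load(open("out.pkl","rb"));tiles=[]
for c in("top","scene"):
    im=manip.snapshot(c); hsv=cv2.cvtColor(im,cv2.COLOR_RGB2HSV).astype(int)
    big=cv2.resize(im[:,:,::-1],None,fx=6,fy=6,interpolation=cv2.INTER_NEAREST)
    for k in("green","yellow","red","blue"):
        uv=proj(c,cyl()+np.r_[out[k],0]);cv2.polylines(big,[cv2.convexHull(np.int32(np.round(uv*6+3)))],True,(255,255,255),1)
        lid=[a for a in (np.c_[.022*np.cos(np.linspace(0,6.28,32)),.022*np.sin(np.linspace(0,6.28,32)),np.full(32,z)] for z in(.082,.099))]
        L=np.vstack([np.c_[r*np.cos(np.linspace(0,6.28,32)),r*np.sin(np.linspace(0,6.28,32)),np.full(32,z)] for r,z in((.022,.082),(.022,.099),(.017,.104))])
        h0={"green":65,"yellow":25,"red":0,"blue":112}[k]
        dh=np.abs((hsv[:,:,0]-h0+90)%180-90)
        m=((dh<15)&(hsv[:,:,1]>110)&(hsv[:,:,2]>40)).astype(np.uint8)
        n,lab,st,_=cv2.connectedComponentsWithStats(m)
        p=proj(c,np.array([[*out[k],.1]]))[0].astype(int)
        i=lab[p[1]-5:p[1]+6,p[0]-5:p[0]+6].max(); i=np.bincount(lab[p[1]-8:p[1]+9,p[0]-8:p[0]+9].ravel())[1:].argmax()+1
        r=hullreg(lab==i)
        q,s=fit(lambda q:L+np.r_[q,0],{c:r},out[k],[.005,.005]);print(c,k,st[i],np.round(q,4),round(s,3))
        cv2.polylines(big,[cv2.convexHull(np.int32(np.round(proj(c,L+np.r_[q,0])*6+3)))],True,(255,0,255),1)
    q=out["serving"]
    if c=="top": cv2.imwrite("pics/z.png",cv2.resize(big[90*6:190*6,150*6:283*6],(798,600)))
E
```

```text
top green [163 104  33  32 781] [0.6357 0.1019] 0.827
top yellow [214 109  34  36 921] [0.625  0.0331] 0.966
top red [269 119  33  35 902] [ 0.6114 -0.0386] 0.949
top blue [326 125  34  35 874] [ 0.6013 -0.1149] 0.928
scene green [330 200  43  30 763] [0.6342 0.0981] 0.801
scene yellow [289 205  39  32 827] [0.6255 0.031 ] 0.868
scene red [247 210  30  31 745] [ 0.6124 -0.0401] 0.924
scene blue [194 217  30  31 723] [ 0.6015 -0.1157] 0.887
```

View pics/z.png

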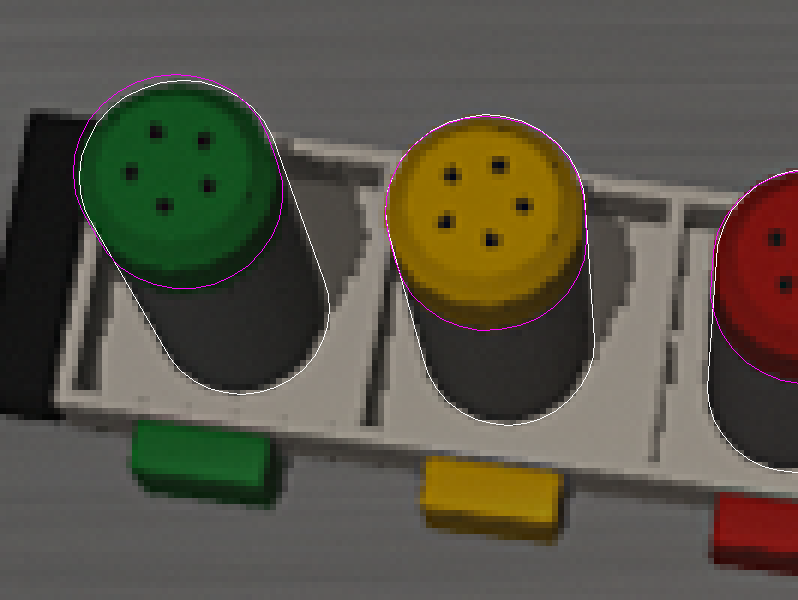

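```bash
cat >> h.py <<'E'
def st():
    s=manip.get_state();r=R.from_rotvec(s["eef_rot"]);M=r.as_matrix()
    print("t",round(s["clock"],2),"tcp",np.round(s["ee_pos"],4),"yang",round(np.degrees(np.arctan2(M[1,1],M[0,1])),2),"tilt",round(np.degrees(np.arccos(-M[2,2])),2),"F",np.round(s["wrist_force"],1),"gap",round(s["finger_gap"],4),"q",np.round(s["qpos"],2))
    return s,M
def rows(*tg):
    s,M=st();a=np.degrees(np.arctan2(M[1,1],M[0,1]))
    for p in tg:
        d=M.T@(np.array(p[:3])-s["ee_pos"])/.75
        print(p,"->",np.round(d,4),"turn",round((a-p[3])/180,4) if len(p)>3 else "")
E
python3 - <<'E'
from h import *
rows((.6344,.1005,.20,-5.6),(.6344,.1005,.062,-5.6),(.40,.35,.242,-5.6))
E
```

```text
t 1.4 tcp [0.146  0.6077 0.2423] yang 76.49 tilt 0.0 F [0.3 0.7 0.7] gap 0.0854 q [ 1.32  0.42  1.63  0.    1.09 -0.02]
(0.6344, 0.1005, 0.2, -5.6) -> [-0.7912 -0.5055  0.0564] turn 0.4561
(0.6344, 0.1005, 0.062, -5.6) -> [-0.7912 -0.5055  0.2404] turn 0.4561
(0.4, 0.35, 0.242, -5.6) -> [-4.096e-01 -2.550e-01  4.000e-04] turn 0.4561
```

>>> servo_tool(deltas=[[[1,-0.02,-0.013,0,0.02],[1,-0.06,-0.04,0,0.06],[1,-0.791,-0.506,0.056,0.456],[1,-0.791,-0.506,0.056,0.456],[1,-0.791,-0.506,0.056,0.456],[1,-0.791,-0.506,0.056,0.456],[1,-0.791,-0.506,0.056,0.456],[1,-0.791,-0.506,0.056,0.456],[1,-0.791,-0.506,0.056,0.456],[1,-0.791,-0.506,0.056,0.456],[1,-0.791,-0.506,0.056,0.456],[1,-0.791,-0.506,0.056,0.456],[1,-0.791,-0.506,0.056,0.456],[1,-0.791,-0.506,0.056,0.456],[1,-0.791,-0.506,0.056,0.456],[1,-0.791,-0.506,0.056,0.456],[1,-0.791,-0.506,0.056,0.456],[1,-0.791,-0.506,0.056,0.456],[1,-0.791,-0.506,0.056,0.456],[1,-0.791,-0.506,0.056,0.456]]])

```text
clock: 3.07
ee_pos: [0.6347, 0.0988, 0.1999]
eef_rot: [-2.33, -2.107, 0.0]
wrist_force: [-0.0, -0.6, 0.1]
finger_gap: 0.0855
```

```bash
python3 - <<'E'
from h import *
rows((.6344,.1005,.20,-5.6),(.6344,.1005,.062,-5.6))
E
```

```text
t 3.07 tcp [0.6347 0.0988 0.1999] yang -5.75 tilt 0.03 F [-0.  -0.6  0.1] gap 0.0855 q [0.14 0.5  1.62 0.   1.03 0.24]
(0.6344, 0.1005, 0.2, -5.6) -> [ 0.0022 -0.0007 -0.0002] turn -0.0008
(0.6344, 0.1005, 0.062, -5.6) -> [ 0.0022 -0.0006  0.1838] turn -0.0008
```

```bash
python3 - <<'E'
from h import *
im=manip.snapshot("top");cv2.imwrite("pics/a.png",cv2.resize(im[:,:,::-1],(800,600)))
rows((.6344,.1005,.062,-5.6))
E
```

```text
t 3.12 tcp [0.6339 0.0998 0.1999] yang -5.66 tilt 0.06 F [0.5 0.8 0.3] gap 0.0854 q [0.14 0.5  1.62 0.   1.03 0.24]
(0.6344, 0.1005, 0.062, -5.6) -> [0.001  0.0008 0.1839] turn -0.0003
```

View pics/a.png

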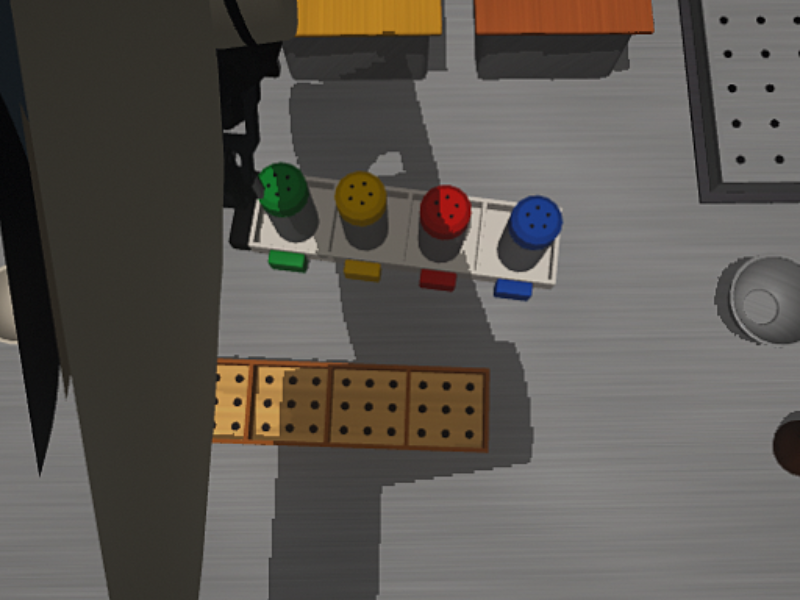

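The picture shows the gripper over the green shaker (lid at 282,190), with the other shakers undisturbed. Descending.

>>> servo_tool(deltas=[[[1,0,0,0.03,0],[1,0,0,0.07,0],[1,0,0,0.11,0],[1,0,0,0.14,0],[1,0,0,0.165,0],[1,0,0,0.184,0],[1,0,0,0.184,0]]])

```text
clock: 3.7
ee_pos: [0.6315, 0.101, 0.0596]
eef_rot: [-2.323, -2.11, 0.007]
wrist_force: [-1.4, 0.5, -0.8]
finger_gap: 0.0855
```

>>> servo_tool(deltas=[[[0,0,0,0,0],[0,0,0,0,0],[0,0,0,0,0],[0,0,0,0,0],[0,0,0,0,0],[0,0,0,0,0],[0,0,0,0,0],[0,0,0,0,0],[0,0,0,0,0],[0,0,0,0,0]]])

```text
clock: 4.53
ee_pos: [0.6351, 0.1003, 0.0641]
eef_rot: [2.326, 2.109, 0.003]
wrist_force: [-1.6, 0.9, 5.9]
finger_gap: 0.0426
```

```bash
python3 - <<'E'
from h import *
rows((.6344,.1005,.20),(.4497,-.0413,.20),(.4497,-.0413,.062))
E
```

```text
t 4.53 tcp [0.6351 0.1003 0.0641] yang -5.6 tilt 0.14 F [-1.6  0.9  5.9] gap 0.0426 q [0.14 0.68 1.68 0.   0.79 0.24]
(0.6344, 0.1005, 0.2) -> [ 0.0003 -0.0005 -0.1812] turn 
(0.4497, -0.0413, 0.2) -> [-0.2119 -0.2271 -0.1819] turn 
(0.4497, -0.0413, 0.062) -> [-0.2121 -0.2276  0.0021] turn
```

>>> servo_tool(deltas=[[[0,0,0,-0.01,0],[0,0,0,-0.03,0],[0,0,0,-0.06,0],[0,0,0,-0.1,0],[0,0,0,-0.135,0],[0,0,0,-0.165,0],[0,0,0,-0.185,0],[0,0,0,-0.193,0],[0,0,0,-0.193,0]]])

```text
clock: 5.28
ee_pos: [0.635, 0.1001, 0.2092]
eef_rot: [2.326, 2.109, 0.004]
wrist_force: [0.2, 0.5, -3.1]
finger_gap: 0.0426
```

```bash
python3 - <<'E'
from h import *
im=manip.snapshot("scene");cv2.imwrite("pics/b.png",cv2.resize(im[:,:,::-1],(800,600)))
rows((.4497,-.0413,.20),(.4497,-.0413,.062))
E
```

```text
t 5.33 tcp [0.6341 0.1    0.2076] yang -5.6 tilt 0.06 F [-0.2  0.3 -2.5] gap 0.0433 q [ 0.14  0.49  1.62 -0.    1.04  0.24]
(0.4497, -0.0413, 0.2) -> [-0.2115 -0.2264  0.0098] turn 
(0.4497, -0.0413, 0.062) -> [-0.2115 -0.2266  0.1938] turn
```

View pics/b.png

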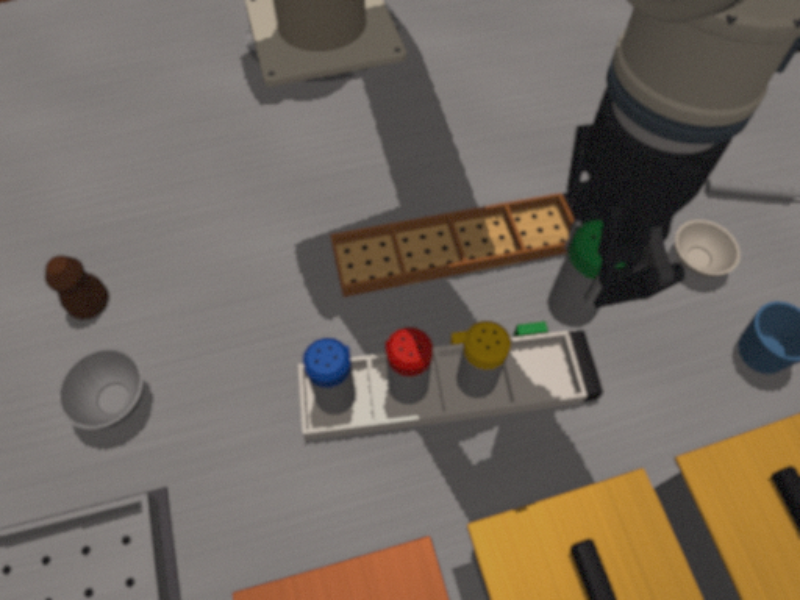

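Green is held upright above the rack (about 590,270), and its well is empty. Carrying it over.

>>> servo_tool(deltas=[[[0,-0.01,-0.011,0,0],[0,-0.03,-0.032,0,0],[0,-0.06,-0.064,0,0],[0,-0.09,-0.097,0,0],[0,-0.12,-0.129,0,0],[0,-0.15,-0.161,0,0],[0,-0.175,-0.187,0,0],[0,-0.195,-0.209,0,0],[0,-0.207,-0.222,0,0],[0,-0.2115,-0.2265,0,0],[0,-0.2115,-0.2265,0.0,0],[0,-0.2115,-0.2265,0.03,0],[0,-0.2115,-0.2265,0.07,0],[0,-0.2115,-0.2265,0.11,0],[0,-0.2115,-0.2265,0.14,0],[0,-0.2115,-0.2265,0.16,0],[0,-0.2115,-0.2265,0.17,0],[0,-0.2115,-0.2265,0.17,0],[0,-0.2115,-0.2265,0.17,0]]])

```text
clock: 6.92
ee_pos: [0.4504, -0.0409, 0.0795]
eef_rot: [-2.327, -2.111, -0.0]
wrist_force: [0.7, -0.4, -2.6]
finger_gap: 0.0428
```

```bash
python3 - <<'E'
from h import *
im=manip.snapshot("top");cv2.imwrite("pics/c.png",cv2.resize(im[:,:,::-1],(800,600)))
im=manip.snapshot("scene");cv2.imwrite("pics/c2.png",cv2.resize(im[:,:,::-1],(800,600)))
rows((.4497,-.0413,.062))
E
```

```text
t 7.02 tcp [ 0.4508 -0.0411  0.0804] yang -5.57 tilt 0.11 F [-0.1 -0.7 -1.8] gap 0.043 q [-0.12  0.46  2.1   0.    0.58 -0.02]
(0.4497, -0.0413, 0.062) -> [-0.0004 -0.0015  0.0245] turn
```

View pics/c.png

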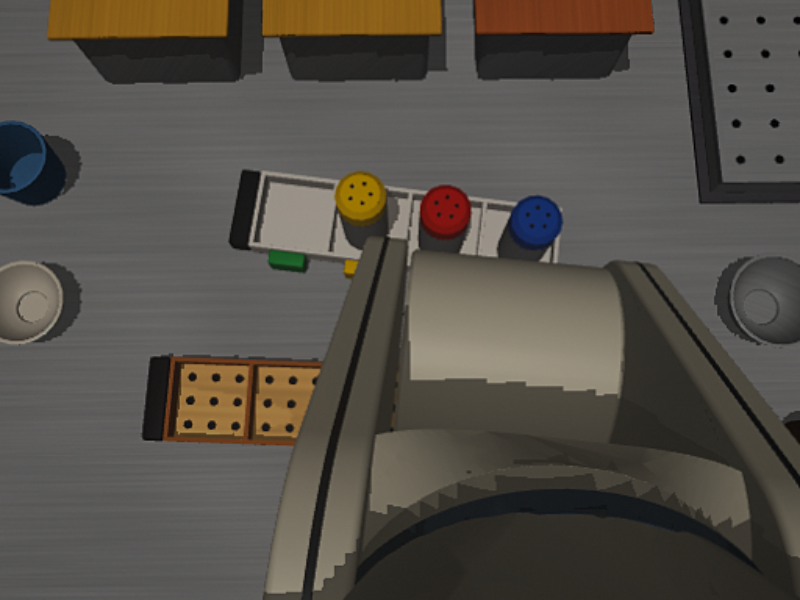

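View pics/c2.png

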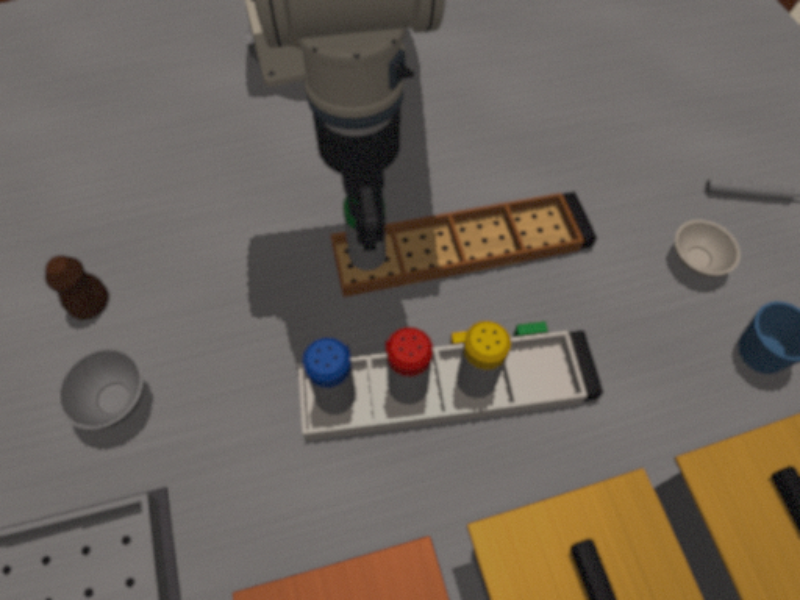

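Green is centred over the serving rack's far well (about 366,262 in the scene view). Lowering gently.

>>> servo_tool(deltas=[[[0,0,0,0.004,0],[0,0,0,0.009,0],[0,0,0,0.014,0],[0,0,0,0.018,0],[0,0,0,0.02,0],[0,0,0,0.021,0],[0,0,0,0.022,0],[0,0,0,0.023,0],[0,0,0,0.023,0]]])

```text
clock: 7.77
ee_pos: [0.4495, -0.0412, 0.064]
eef_rot: [-2.327, -2.11, 0.0]
wrist_force: [-7.8, 1.2, 29.6]
finger_gap: 0.043
```

>>> servo_tool(deltas=[[[0,0,0,-0.0008,0],[0,0,0,-0.0015,0],[0,0,0,-0.0015,0],[0,0,0,-0.0015,0]]])

```text
clock: 8.1
ee_pos: [0.4495, -0.0412, 0.0641]
eef_rot: [-2.327, -2.11, 0.0]
wrist_force: [-4.3, 1.2, 12.5]
finger_gap: 0.0429
```

Firm but light contact. Releasing, then retreating straight up.

>>> servo_tool(deltas=[[[0.6,0,0,0,0],[0.6,0,0,0,0],[0.7,0,0,0,0],[0.8,0,0,0,0],[1,0,0,0,0],[1,0,0,0,0],[1,0,0,0,0],[1,0,0,0,0],[1,0,0,0,0]]])

```text
clock: 8.85
ee_pos: [0.4496, -0.0412, 0.0634]
eef_rot: [-2.327, -2.11, 0.0]
wrist_force: [-0.0, 0.8, -0.7]
finger_gap: 0.0856
```

```bash
python3 - <<'E'
from h import *
rows((.4497,-.0413,.20),(.6253,.033,.20),(.6253,.033,.062))
E
```

```text
t 8.85 tcp [ 0.4496 -0.0412  0.0634] yang -5.59 tilt 0.0 F [-0.   0.8 -0.7] gap 0.0856 q [-0.12  0.49  2.1  -0.    0.54 -0.02]
(0.4497, -0.0413, 0.2) -> [-1.000e-04  1.000e-04 -1.821e-01] turn 
(0.6253, 0.033, 0.2) -> [ 0.1213  0.2235 -0.1821] turn 
(0.6253, 0.033, 0.062) -> [0.1213 0.2235 0.0019] turn
```

>>> servo_tool(deltas=[[[1,0,0,-0.02,0],[1,0,0,-0.06,0],[1,0,0,-0.11,0],[1,0,0,-0.15,0],[1,0.005,0.01,-0.175,0],[1,0.018,0.033,-0.182,0],[1,0.038,0.07,-0.182,0],[1,0.06,0.11,-0.182,0],[1,0.08,0.147,-0.182,0],[1,0.1,0.184,-0.182,0],[1,0.114,0.21,-0.182,0],[1,0.1213,0.2235,-0.182,0],[1,0.1213,0.2235,-0.182,0],[1,0.1213,0.2235,-0.182,0]]])

```text
clock: 10.02
ee_pos: [0.6248, 0.0331, 0.1993]
eef_rot: [-2.326, -2.111, 0.002]
wrist_force: [0.0, -0.3, -0.1]
finger_gap: 0.0853
```

```bash
cat > look.py <<'E'
from h import *
import sys
n=sys.argv[1]
a=[cv2.resize(manip.snapshot(c)[:,:,::-1],(400,300)) for c in("top","scene")]
cv2.imwrite(f"pics/{n}.png",np.hstack(a))
E
python3 look.py d; python3 - <<'E'
from h import *
rows((.6253,.033,.062))
E
```

```text
t 10.12 tcp [0.624  0.0326 0.1996] yang -5.6 tilt 0.09 F [-0.9 -0.7 -0.6] gap 0.0858 q [ 0.03  0.47  1.66 -0.    1.01  0.13]
(0.6253, 0.033, 0.062) -> [0.0007 0.0019 0.1834] turn
```

View pics/d.png

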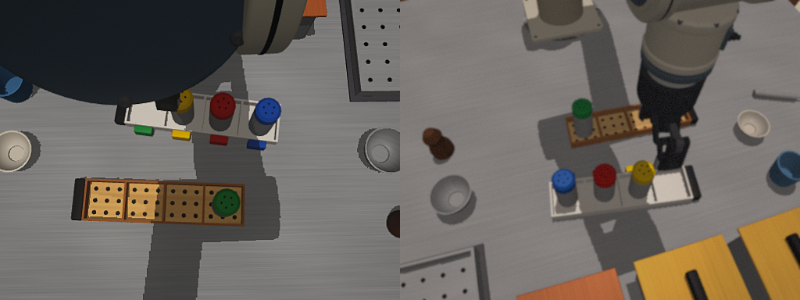

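Green stands upright in the far well (top view 226,203), and the gripper is over yellow. Next I grasp yellow.

>>> servo_tool(deltas=[[[1,0,0.0005,0.03,0],[1,0,0.001,0.07,0],[1,0,0.001,0.11,0],[1,0,0.001,0.14,0],[1,0,0.001,0.165,0],[1,0,0.001,0.18,0],[1,0,0.001,0.184,0],[1,0,0.001,0.184,0],[0,0,0.001,0.184,0],[0,0,0.001,0.184,0],[0,0,0.001,0.184,0],[0,0,0.001,0.184,0],[0,0,0.001,0.184,0],[0,0,0.001,0.184,0],[0,0,0.001,0.184,0],[0,0,0.001,0.184,0],[0,0,0.001,0.184,0],[0,0,0.001,0.184,0]]])

```text
clock: 11.62
ee_pos: [0.6266, 0.033, 0.0633]
eef_rot: [2.326, 2.11, 0.002]
wrist_force: [-2.2, -0.3, 5.5]
finger_gap: 0.0426
```

>>> servo_tool(deltas=[[[0,0,0,-0.01,0],[0,0,0,-0.03,0],[0,0,0,-0.06,0],[0,0,0,-0.1,0],[0,0,0,-0.135,0],[0,0,0,-0.165,0],[0,0,0,-0.185,0],[0,0,0,-0.193,0],[0,0,0,-0.193,0],[0,0,0,-0.193,0]]])

```text
clock: 12.45
ee_pos: [0.6256, 0.0329, 0.2063]
eef_rot: [-2.327, -2.11, 0.001]
wrist_force: [-0.6, -0.8, -2.7]
finger_gap: 0.0429
```

```bash
python3 - <<'E'
from h import *
rows((.4534,.0306,.20),(.4534,.0306,.08))
E
```

```text
t 12.45 tcp [0.6256 0.0329 0.2063] yang -5.59 tilt 0.03 F [-0.6 -0.8 -2.7] gap 0.0429 q [0.03 0.47 1.65 0.   1.02 0.13]
(0.4534, 0.0306, 0.2) -> [-0.0254 -0.2282  0.0086] turn 
(0.4534, 0.0306, 0.08) -> [-0.0254 -0.2281  0.1686] turn
```

>>> servo_tool(deltas=[[[0,-0.001,-0.01,0,0],[0,-0.003,-0.03,0,0],[0,-0.007,-0.062,0,0],[0,-0.011,-0.097,0,0],[0,-0.015,-0.131,0,0],[0,-0.018,-0.163,0,0],[0,-0.021,-0.19,0,0],[0,-0.024,-0.211,0,0],[0,-0.0254,-0.223,0,0],[0,-0.0254,-0.228,0,0],[0,-0.0254,-0.228,0.0,0],[0,-0.0254,-0.228,0.03,0],[0,-0.0254,-0.228,0.07,0],[0,-0.0254,-0.228,0.11,0],[0,-0.0254,-0.228,0.14,0],[0,-0.0254,-0.228,0.16,0],[0,-0.0254,-0.228,0.17,0],[0,-0.0254,-0.228,0.174,0],[0,-0.0254,-0.228,0.177,0],[0,-0.0254,-0.228,0.177,0]]])

```text
clock: 14.12
ee_pos: [0.4549, 0.0306, 0.0742]
eef_rot: [2.327, 2.11, 0.001]
wrist_force: [-0.0, 0.1, -2.6]
finger_gap: 0.0432
```

```bash
python3 look.py e; python3 - <<'E'
from h import *
rows((.4534,.0306,.0645))
E
```

```text
t 14.22 tcp [0.4549 0.0307 0.0747] yang -5.59 tilt 0.1 F [-0.9 -0.3 -1.9] gap 0.0427 q [ 0.04  0.47  2.09 -0.    0.57  0.14]
(0.4534, 0.0306, 0.0645) -> [-0.0003 -0.002   0.0137] turn
```

View pics/e.png

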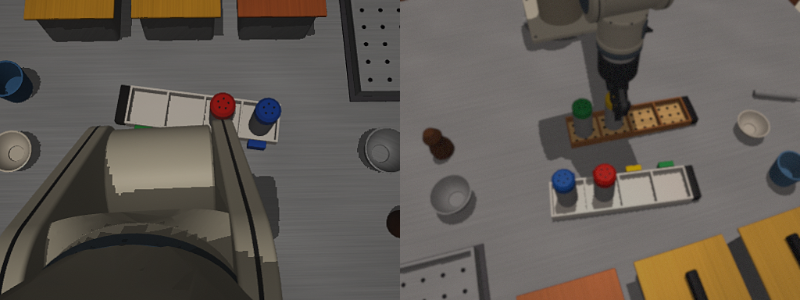

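Yellow hangs over the well next to green (scene view 612,118). Lowering.

>>> servo_tool(deltas=[[[0,0,-0.0005,0.003,0],[0,0,-0.001,0.007,0],[0,0,-0.001,0.01,0],[0,0,-0.001,0.012,0],[0,0,-0.001,0.013,0],[0,0,-0.001,0.0135,0],[0,0,-0.001,0.014,0],[0,0,-0.001,0.014,0]]])

```text
clock: 14.88
ee_pos: [0.4533, 0.0307, 0.0634]
eef_rot: [-2.327, -2.11, 0.0]
wrist_force: [-0.3, -0.1, -3.2]
finger_gap: 0.0429
```

>>> servo_tool(deltas=[[[0,0,0,0.0005,0],[0,0,0,0.001,0],[0,0,0,0.001,0],[0,0,0,0.001,0]]])

```text
clock: 15.22
ee_pos: [0.4533, 0.0307, 0.0633]
eef_rot: [2.327, 2.11, 0.0]
wrist_force: [-1.9, 0.8, 6.5]
finger_gap: 0.0428
```

Contact, so I release.

>>> servo_tool(deltas=[[[0.6,0,0,0,0],[0.6,0,0,0,0],[0.7,0,0,0,0],[0.8,0,0,0,0],[1,0,0,0,0],[1,0,0,0,0],[1,0,0,0,0],[1,0,0,0,0],[1,0,0,0,0]]])

```text
clock: 15.97
ee_pos: [0.4533, 0.0307, 0.0626]
eef_rot: [-2.327, -2.11, 0.0]
wrist_force: [-0.3, 0.2, 0.3]
finger_gap: 0.0852
```

```bash
python3 - <<'E'
from h import *
rows((.6119,-.0395,.20),(.6119,-.0395,.062))
E
```

```text
t 15.97 tcp [0.4533 0.0307 0.0626] yang -5.59 tilt 0.01 F [-0.3  0.2  0.3] gap 0.0852 q [0.04 0.5  2.1  0.   0.55 0.14]
(0.6119, -0.0395, 0.2) -> [-0.0726  0.2196 -0.1832] turn 
(0.6119, -0.0395, 0.062) -> [-0.0725  0.2196  0.0008] turn
```

>>> servo_tool(deltas=[[[1,0,0,-0.02,0],[1,0,0,-0.06,0],[1,0,0,-0.11,0],[1,0,0,-0.15,0],[1,-0.003,0.01,-0.176,0],[1,-0.011,0.033,-0.183,0],[1,-0.023,0.07,-0.183,0],[1,-0.036,0.11,-0.183,0],[1,-0.048,0.147,-0.183,0],[1,-0.06,0.184,-0.183,0],[1,-0.069,0.208,-0.183,0],[1,-0.0725,0.2195,-0.183,0],[1,-0.0725,0.2195,-0.183,0],[1,-0.0725,0.2195,-0.183,0],[1,-0.0725,0.2195,-0.183,0]]])

```text
clock: 17.22
ee_pos: [0.6103, -0.0389, 0.1996]
eef_rot: [-2.326, -2.11, 0.002]
wrist_force: [0.2, -0.8, 0.2]
finger_gap: 0.0855
```

```bash
python3 look.py f; python3 - <<'E'
from h import *
rows((.6119,-.0395,.062))
E
```

```text
t 17.32 tcp [ 0.6106 -0.0388  0.1999] yang -5.55 tilt 0.05 F [ 0.3  0.5 -0.6] gap 0.0852 q [-0.08  0.45  1.69  0.    1.    0.01]
(0.6119, -0.0395, 0.062) -> [-0.0007  0.0019  0.1839] turn
```

View pics/f.png

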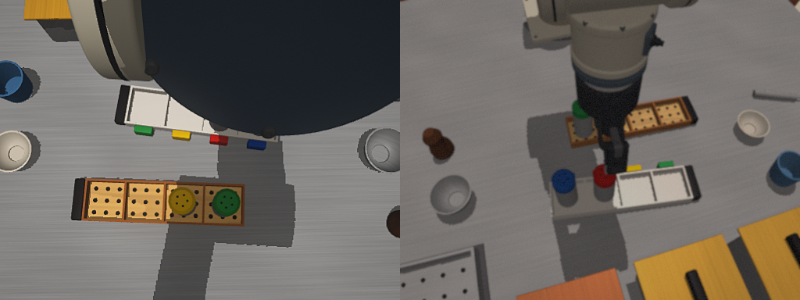

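Yellow stands in its well (182,202) next to green (226,203). Red is next.

>>> servo_tool(deltas=[[[1,0,0.0005,0.03,0],[1,0,0.001,0.07,0],[1,0,0.001,0.11,0],[1,0,0.001,0.14,0],[1,0,0.001,0.165,0],[1,0,0.001,0.18,0],[1,0,0.001,0.184,0],[1,0,0.001,0.184,0],[0,0,0.001,0.184,0],[0,0,0.001,0.184,0],[0,0,0.001,0.184,0],[0,0,0.001,0.184,0],[0,0,0.001,0.184,0],[0,0,0.001,0.184,0],[0,0,0.001,0.184,0],[0,0,0.001,0.184,0],[0,0,0.001,0.184,0],[0,0,0.001,0.184,0]]])

```text
clock: 18.82
ee_pos: [0.6132, -0.0396, 0.0633]
eef_rot: [2.326, 2.11, 0.002]
wrist_force: [-1.7, 0.7, 5.8]
finger_gap: 0.0427
```

>>> servo_tool(deltas=[[[0,0,0,-0.01,0],[0,0,0,-0.03,0],[0,0,0,-0.06,0],[0,0,0,-0.1,0],[0,0,0,-0.135,0],[0,0,0,-0.165,0],[0,0,0,-0.185,0],[0,0,0,-0.193,0],[0,0,0,-0.193,0],[0,0,0,-0.193,0]]])

```text
clock: 19.65
ee_pos: [0.6121, -0.0395, 0.2063]
eef_rot: [-2.327, -2.11, 0.001]
wrist_force: [0.9, 0.2, -2.5]
finger_gap: 0.0429
```

```bash
python3 - <<'E'
from h import *
rows((.457,.1026,.20),(.457,.1026,.075))
E
```

```text
t 19.65 tcp [ 0.6121 -0.0395  0.2063] yang -5.59 tilt 0.03 F [ 0.9  0.2 -2.5] gap 0.0429 q [-0.08  0.45  1.68 -0.    1.01  0.01]
(0.457, 0.1026, 0.2) -> [ 0.1684 -0.2242  0.0086] turn 
(0.457, 0.1026, 0.075) -> [ 0.1684 -0.2242  0.1752] turn
```

>>> servo_tool(deltas=[[[0,0.008,-0.01,0,0],[0,0.023,-0.03,0,0],[0,0.045,-0.06,0,0],[0,0.068,-0.09,0,0],[0,0.09,-0.12,0,0],[0,0.113,-0.15,0,0],[0,0.134,-0.178,0,0],[0,0.152,-0.202,0,0],[0,0.164,-0.218,0,0],[0,0.1684,-0.224,0,0],[0,0.1684,-0.224,0.0,0],[0,0.1684,-0.224,0.03,0],[0,0.1684,-0.224,0.07,0],[0,0.1684,-0.224,0.11,0],[0,0.1684,-0.224,0.14,0],[0,0.1684,-0.224,0.16,0],[0,0.1684,-0.224,0.17,0],[0,0.1684,-0.224,0.174,0],[0,0.1684,-0.224,0.177,0],[0,0.1684,-0.224,0.177,0]]])

```text
clock: 21.32
ee_pos: [0.4585, 0.1024, 0.0742]
eef_rot: [2.327, 2.11, 0.001]
wrist_force: [-1.3, 0.2, -2.8]
finger_gap: 0.0427
```

```bash
python3 look.py g; python3 - <<'E'
from h import *
rows((.457,.1026,.0635))
E
```

```text
t 21.42 tcp [0.4585 0.1026 0.0748] yang -5.6 tilt 0.1 F [ 0.8  0.1 -2.6] gap 0.0425 q [ 0.19  0.49  2.06 -0.    0.59  0.29]
(0.457, 0.1026, 0.0635) -> [-0.0002 -0.002   0.015 ] turn
```

View pics/g.png

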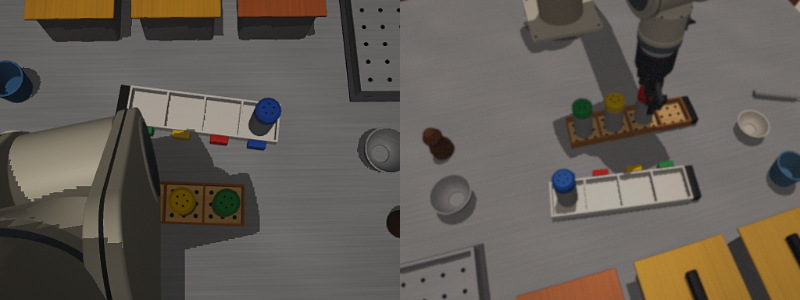

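Red is over its well, next to yellow (scene view 648,110). Lowering.

>>> servo_tool(deltas=[[[0,0,-0.0005,0.003,0],[0,0,-0.001,0.007,0],[0,0,-0.001,0.01,0],[0,0,-0.001,0.012,0],[0,0,-0.001,0.013,0],[0,0,-0.001,0.0135,0],[0,0,-0.001,0.014,0],[0,0,-0.001,0.0145,0],[0,0,-0.001,0.015,0],[0,0,-0.001,0.015,0]]])

```text
clock: 22.25
ee_pos: [0.4569, 0.1026, 0.0633]
eef_rot: [-2.327, -2.11, -0.0]
wrist_force: [-2.4, -0.6, 7.2]
finger_gap: 0.043
```

>>> servo_tool(deltas=[[[0.6,0,0,0,0],[0.6,0,0,0,0],[0.7,0,0,0,0],[0.8,0,0,0,0],[1,0,0,0,0],[1,0,0,0,0],[1,0,0,0,0],[1,0,0,0,0],[1,0,0,0,0]]])

```text
clock: 23.0
ee_pos: [0.4569, 0.1026, 0.0627]
eef_rot: [-2.327, -2.111, 0.0]
wrist_force: [-0.3, -0.1, 1.2]
finger_gap: 0.0851
```

```bash
python3 - <<'E'
from h import *
rows((.6017,-.1157,.20),(.6017,-.1157,.062))
E
```

```text
t 23.0 tcp [0.4569 0.1026 0.0627] yang -5.59 tilt 0.0 F [-0.3 -0.1  1.2] gap 0.0851 q [ 0.2   0.51  2.07 -0.    0.56  0.29]
(0.6017, -0.1157, 0.2) -> [-0.2709  0.2205 -0.1831] turn 
(0.6017, -0.1157, 0.062) -> [-0.2709  0.2205  0.0009] turn
```

>>> servo_tool(deltas=[[[1,0,0,-0.02,0],[1,0,0,-0.06,0],[1,0,0,-0.11,0],[1,0,0,-0.15,0],[1,-0.005,0.004,-0.176,0],[1,-0.022,0.018,-0.183,0],[1,-0.052,0.042,-0.183,0],[1,-0.09,0.073,-0.183,0],[1,-0.128,0.104,-0.183,0],[1,-0.165,0.134,-0.183,0],[1,-0.2,0.163,-0.183,0],[1,-0.232,0.189,-0.183,0],[1,-0.256,0.208,-0.183,0],[1,-0.268,0.218,-0.183,0],[1,-0.271,0.2205,-0.183,0],[1,-0.271,0.2205,-0.183,0],[1,-0.271,0.2205,-0.183,0]]])

```text
clock: 24.42
ee_pos: [0.6008, -0.1148, 0.1996]
eef_rot: [-2.326, -2.11, 0.001]
wrist_force: [-0.3, 0.4, 0.0]
finger_gap: 0.0855
```

```bash
python3 look.py i; python3 - <<'E'
from h import *
rows((.6017,-.1157,.062))
E
```

```text
t 24.52 tcp [ 0.6009 -0.1145  0.1999] yang -5.52 tilt 0.05 F [ 0.7  0.3 -0.4] gap 0.0853 q [-0.21  0.45  1.69  0.    1.   -0.11]
(0.6017, -0.1157, 0.062) -> [-0.0016  0.0013  0.1838] turn
```

View pics/i.png

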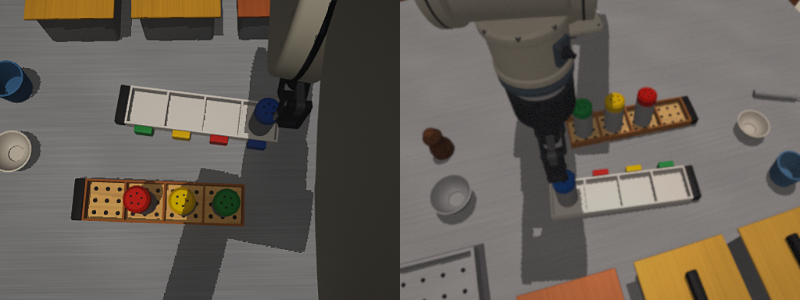

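Red, yellow and green all stand in their wells (137,200; 182,202; 226,203). Blue is the last.

>>> servo_tool(deltas=[[[1,0,0.0005,0.03,0],[1,-0.0005,0.001,0.07,0],[1,-0.0005,0.001,0.11,0],[1,-0.0005,0.001,0.14,0],[1,-0.0005,0.001,0.165,0],[1,-0.0005,0.001,0.18,0],[1,-0.0005,0.001,0.184,0],[1,-0.0005,0.001,0.184,0],[0,-0.0005,0.001,0.184,0],[0,-0.0005,0.001,0.184,0],[0,-0.0005,0.001,0.184,0],[0,-0.0005,0.001,0.184,0],[0,-0.0005,0.001,0.184,0],[0,-0.0005,0.001,0.184,0],[0,-0.0005,0.001,0.184,0],[0,-0.0005,0.001,0.184,0],[0,-0.0005,0.001,0.184,0],[0,-0.0005,0.001,0.184,0]]])

```text
clock: 26.02
ee_pos: [0.6031, -0.1164, 0.0633]
eef_rot: [2.326, 2.109, 0.002]
wrist_force: [-2.0, 0.4, 5.3]
finger_gap: 0.0429
```

>>> servo_tool(deltas=[[[0,0,0,-0.01,0],[0,0,0,-0.03,0],[0,0,0,-0.06,0],[0,0,0,-0.1,0],[0,0,0,-0.135,0],[0,0,0,-0.165,0],[0,0,0,-0.185,0],[0,0,0,-0.193,0],[0,0,0,-0.193,0],[0,0,0,-0.193,0]]])

```text
clock: 26.85
ee_pos: [0.602, -0.1162, 0.2064]
eef_rot: [-2.327, -2.11, 0.0]
wrist_force: [-0.3, -0.4, -2.1]
finger_gap: 0.0431
```

```bash
python3 - <<'E'
from h import *
rows((.4607,.1745,.20),(.4607,.1745,.075))
E
```

```text
t 26.85 tcp [ 0.602  -0.1162  0.2064] yang -5.59 tilt 0.02 F [-0.3 -0.4 -2.1] gap 0.0431 q [-0.21  0.45  1.68 -0.    1.01 -0.11]
(0.4607, 0.1745, 0.2) -> [ 0.3674 -0.2253  0.0087] turn 
(0.4607, 0.1745, 0.075) -> [ 0.3674 -0.2252  0.1753] turn
```

>>> servo_tool(deltas=[[[0,0.011,-0.007,0,0],[0,0.033,-0.02,0,0],[0,0.066,-0.04,0,0],[0,0.104,-0.064,0,0],[0,0.142,-0.087,0,0],[0,0.18,-0.11,0,0],[0,0.218,-0.134,0,0],[0,0.256,-0.157,0,0],[0,0.294,-0.18,0,0],[0,0.326,-0.2,0,0],[0,0.35,-0.215,0,0],[0,0.364,-0.223,0,0],[0,0.3675,-0.225,0,0],[0,0.3675,-0.225,0,0],[0,0.3675,-0.225,0,0]]])

```text
clock: 28.1
ee_pos: [0.4615, 0.174, 0.2063]
eef_rot: [2.327, 2.11, -0.001]
wrist_force: [0.2, -0.2, -1.9]
finger_gap: 0.0427
```

>>> servo_tool(deltas=[[[0,0,0,0.01,0],[0,0,0,0.03,0],[0,0,0,0.07,0],[0,0,0,0.11,0],[0,0,0,0.14,0],[0,0,0,0.16,0],[0,0,0,0.17,0],[0,0,0,0.174,0],[0,0,0,0.177,0],[0,0,0,0.177,0]]])

```text
clock: 28.93
ee_pos: [0.4619, 0.1743, 0.0742]
eef_rot: [2.328, 2.11, 0.001]
wrist_force: [0.9, -0.0, -1.7]
finger_gap: 0.0427
```

```bash
python3 look.py j; python3 - <<'E'
from h import *
rows((.4607,.1745,.0635))
E
```

```text
t 29.03 tcp [0.462  0.1746 0.0748] yang -5.6 tilt 0.09 F [-0.  -0.1 -1.5] gap 0.0426 q [ 0.34  0.51  2.01 -0.    0.62  0.44]
(0.4607, 0.1745, 0.0635) -> [-0.0003 -0.0018  0.015 ] turn
```

View pics/j.png

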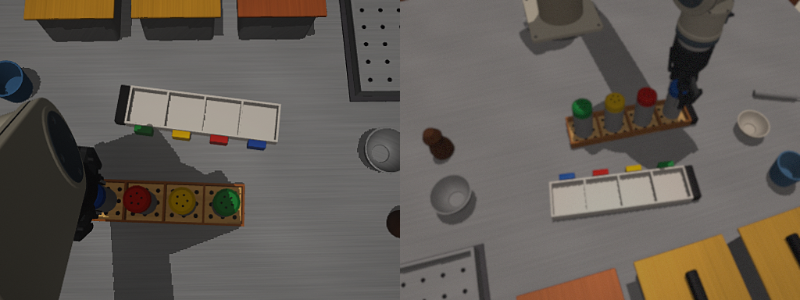

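Blue is over the well beside the grip (scene view 675,105). Lowering.

>>> servo_tool(deltas=[[[0,0,-0.0005,0.003,0],[0,0,-0.001,0.007,0],[0,0,-0.001,0.01,0],[0,0,-0.001,0.012,0],[0,0,-0.001,0.013,0],[0,0,-0.001,0.0135,0],[0,0,-0.001,0.014,0],[0,0,-0.001,0.0145,0],[0,0,-0.001,0.015,0],[0,0,-0.001,0.015,0]]])

```text
clock: 29.87
ee_pos: [0.4606, 0.1747, 0.0633]
eef_rot: [-2.327, -2.111, -0.0]
wrist_force: [-3.6, 0.3, 7.3]
finger_gap: 0.0431
```

>>> servo_tool(deltas=[[[0.6,0,0,0,0],[0.6,0,0,0,0],[0.7,0,0,0,0],[0.8,0,0,0,0],[1,0,0,0,0],[1,0,0,0,0],[1,0,0,0,0],[1,0,0,0,0],[1,0,0,0,0]]])

```text
clock: 30.62
ee_pos: [0.4606, 0.1746, 0.0627]
eef_rot: [-2.327, -2.11, 0.0]
wrist_force: [0.8, -0.3, -0.2]
finger_gap: 0.0855
```

>>> servo_tool(deltas=[[[1,0,0,-0.02,0],[1,0,0,-0.06,0],[1,0,0,-0.11,0],[1,0,0,-0.15,0],[1,0,0,-0.18,0],[1,0.02,0,-0.2,0],[1,0.06,0,-0.2,0],[1,0.1,0,-0.2,0],[1,0.15,0,-0.2,0],[1,0.2,0,-0.2,0],[1,0.25,0,-0.2,0],[1,0.29,0,-0.2,0],[1,0.32,0,-0.2,0],[1,0.33,0,-0.2,0],[1,0.33,0,-0.2,0],[1,0.33,0,-0.2,0]]])

```text
clock: 31.95
ee_pos: [0.4842, 0.4202, 0.2122]
eef_rot: [2.326, 2.111, -0.002]
wrist_force: [0.6, -0.0, 0.3]
finger_gap: 0.0854
```

```bash
python3 look.py k; python3 - <<'E'
from h import *
import pickle
out=pickle.load(open("out.pkl","rb"));q=out["serving"];c,s=np.cos(q[2]),np.sin(q[2]);st()
G={}
for cam in("top","scene"):
    manip.snapshot(cam)
    for k in("green","yellow","red","blue"):
        o=manip.outline_of(cam,"shaker_"+k)
        if o: G.setdefault(k,{})[cam]=hullreg(o[0]["region"])
for i,k in enumerate(("green","yellow","red","blue")):
    for cam,r in G[k].items():
        x,sc=fit(lambda q:cyl()+np.r_[q,0],{cam:r},[.45,-.04+.072*i],[.01,.01]);d=x-q[:2]
        print(k,cam,round(sc,3),"rack frame",np.round([c*d[0]+s*d[1],-s*d[0]+c*d[1]],4))
E
```

```text
t 32.05 tcp [0.4845 0.4194 0.2125] yang -5.64 tilt 0.07 F [-0.2  0.2  0.7] gap 0.0851 q [ 0.7   0.48  1.61 -0.    1.05  0.79]
green scene 0.956 rack frame [-0.0006 -0.1088]
yellow top 0.922 rack frame [-0.0013 -0.0367]
yellow scene 0.0 rack frame [-0.0035 -0.0348]
red top 0.964 rack frame [-0.001   0.0366]
red scene 0.953 rack frame [-0.0012  0.0359]
blue top 0.961 rack frame [-0.0021  0.1091]
blue scene 0.934 rack frame [-0.001   0.1084]
```

View pics/k.png

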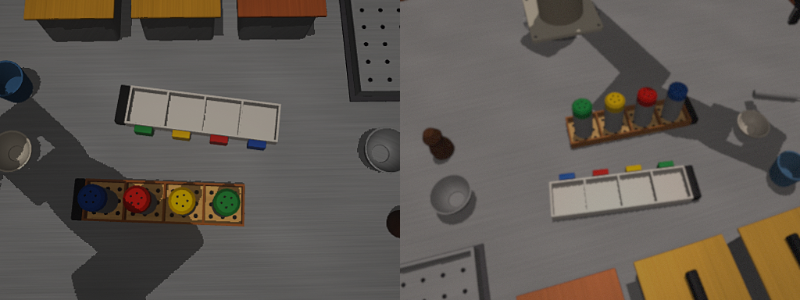

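All four stand upright and within about 2 mm of their well centres, and the arm is clear of them.

```bash
python3 -c "
from rig import manip
print(manip.close_job())"
```

```text
the job is handed in; nothing more can be done
None
```

The four shakers are in the serving rack in reverse order: counting from its black grip, blue, red, yellow, green. I handed the job in at about 32 s of the 90 s, with the arm lifted clear.

**Final check:** The last pictures show all four upright, one to a well. Cylinder fits to the outlines put each within about 2 mm of its well centre. Red and blue were confirmed in both cameras. Green was found only in the scene camera, because the network missed it in the top view. Yellow's scene-camera fit failed (score 0), so its position rests on the top view (score 0.92) and what the pictures show.

**Forces:** Green met the floor at about 30 N at the wrist, firmer than intended. I eased it to about 12 N before letting go. The other three were released at about 7 N.

**Detector errors:** Early on, the network labelled the serving rack in the top view as the red clip. I corrected that from the picture before using the region.

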